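# Pin and hold an angle bracket in its gauging jig

### The job

On the milk-testing counter, take the red-headed pin from the wooden rack, put it through the hole in the aluminium angle's foot into the blue jig's slot until its head sits on the foot, and let go of it. Then, with closed fingers in the inside corner of the angle, slide the angle home until its upright is flush against the yellow fence and, with one firm diagonal push (towards the fence and down), press it against the fence and the jig bed together. Finish while still holding that push, and leave the other pins and everything else on the counter where they are.

Things in the scene. Friction and masses are not known exactly. Their poses are not given: they have to be found in the camera images.
- jig: Gauging jig screwed to the counter: dark base plate (170 x 250 x 5 mm) with the blue bed and yellow fence. Origin on the counter under the jig; x points to the fence (away from the robot), y along the fence, z up. Place and yaw vary. Fence face at x = 50 mm, bed top at z = 25 mm.
- bed: Blue bed of the jig, fixed, 160 (x) x 220 (y) x 20 mm; axes as the jig, origin at centre of its underside (jig x = -5, z = 5 mm); top at its z = 20 mm, 25 mm above the counter. A through slot, 18 mm wide in y and 56 mm long in x, is centred at bed x = -8.5, y = -52 mm; the pin can travel in it with the angle right up to the fence.
- fence: Rigid yellow-painted steel fence on the far side of the bed, 220 mm long in y, 16 mm thick, 32 mm tall above the bed. Origin on its face towards the robot, at bed-top height, mid-length; x points away from the robot (out of the back of the face), y along it.
- angle: Loose aluminium L-section on the bed, 140 mm long (y), 0.25-0.43 kg. Foot 8 mm thick, x = -70 (robot side) to 0; upright 8 mm thick (x = -8 to 0), top 48 mm over the underside. Origin on the underside, in the plane of the upright's outer face (which must meet the fence), mid-length; x to the fence. Starts near parallel to the fence (1.5 deg), 14-30 mm short of it, hole above the slot.
- angle_hole (a point): Centre of the 11 mm hole through the angle's foot, at the foot's top face (angle frame x = -45, y = -52, z = 8 mm).
- angle_corner (a point): Point on the inside corner line of the angle where foot top and upright meet, 5 mm to the +y side of mid-length (angle frame x = -8, y = 5, z = 8 mm): where to push; pushed near an end, the angle turns askew.
- pin_red: Loose pin with RED plastic head, 30 g: steel shank 8 mm dia, 28 mm long, tapered end; head 16 mm dia (18 mm in its lowest 5 mm), 30 mm tall, to be gripped. Origin at the shoulder (underside of the head), z up along the pin; head spans z = 0 to 30 mm. Starts upright in the rack, shoulder on the rack's top.
- pin_red_tip (a point): Lower end of the red pin's shank, 28 mm below the shoulder.
- rack: Fixed wooden rack 170 (x) x 44 (y) x 34 mm tall, with three 10 mm holes in a row along its x axis at x = -55, 0, 55 mm, one pin in each; which pin is where changes. Origin at centre of its underside.
- pin_yellow: Spare pin, same size and origin as the red one, YELLOW head; leave it in the rack.
- pin_white: Spare pin, same size, WHITE head; leave it in the rack.
- milk_bottle: White closed bottle 54 mm dia, 130 mm tall, blue cap, upright; origin at centre of its underside. Bystander.
- sample_cup: Clear plastic cup 64 mm dia at the rim, 65 mm tall; origin at centre of its underside. Bystander.
- screwdriver: Screwdriver with red handle, about 200 mm long, lying on the counter beyond the rack. Bystander.
- reagent_jar: Amber jar with green cap, 52 mm dia, 70 mm tall; origin at centre of its underside. Bystander.
- calib_weight: Brass knob weight 36 mm dia, 47 mm tall; origin at centre of its underside. Bystander.

How it is judged:
On the way, in this order (a step that is already met when the one before it is completed fails the run):
1. the red pin stands through the angle's hole in the slot, head down on the foot, released (horizontal distance between pin_red_tip and angle_hole below 0.004 m and angle between pin_red's own z axis and vertical below 0.2 rad and z of pin_red_tip in the frame of angle below -0.015 m and z of pin_red in the frame of angle below 0.013 m and contact force between the fingers and pin_red below 0.3 N), for 0.2 s.
2. the angle is home and pressed against fence and bed together by the fingers (x of angle in the frame of fence above -0.002 m and angle between the x axis of angle and the x axis of fence, either way round below 0.03 rad and angle between angle's own z axis and vertical below 0.03 rad and z of angle in the frame of bed below 0.022 m and contact force between angle and fence above 4 N and contact force between angle and bed above 9 N and contact force between the fingers and angle above 6 N), for 0.2 s.
At the end, for the whole second after the job is handed in: For the last second fingers push the still angle (over 6 N): fence over 4 N, bed over 9 N; face within 2 mm of the fence, parallel and flat within 0.03 rad; red pin untouched, upright (0.2 rad) through the hole into the slot, shoulder within 5 mm of the foot, tip within 4 mm of the hole axis (all of step 2 and horizontal distance between pin_red_tip and angle_hole below 0.004 m and angle between pin_red's own z axis and vertical below 0.2 rad and z of pin_red_tip in the frame of angle below -0.015 m and z of pin_red in the frame of angle below 0.013 m and contact force between the fingers and pin_red below 0.5 N and linear speed of angle below 0.01 m/s); the arm keeps its last pose, push and grip.
It fails at once if a spare pin disturbed (moved over 25 mm or knocked over) (distance of any of pin_yellow, pin_white from where it was at the start of the episode above 0.025 m or angle between any of pin_yellow, pin_white's own z axis and vertical above 0.6 rad).
It fails at once if the bottle, cup or jar disturbed (moved over 25 mm or knocked over) (distance of any of milk_bottle, sample_cup, reagent_jar from where it was at the start of the episode above 0.025 m or angle between any of milk_bottle, sample_cup, reagent_jar's own z axis and vertical above 0.6 rad).
It fails at once if the screwdriver or brass weight disturbed (moved over 25 mm or knocked over) (distance of any of screwdriver, calib_weight from where it was at the start of the episode above 0.025 m or angle between calib_weight's own z axis and vertical above 0.6 rad).
It also fails if it takes over 48 s, if anything falls off the work surface, if the arm or the gripper's body presses on something with over 40 N, if the wrist force passes 120 N, or if a joint passes its speed limit or range.

### The arm

A 6-joint arm with a two-finger parallel gripper is mounted at the origin on the work surface. World frame = base frame: x ahead of the robot, y to its left, z up, the work surface at z = 0. Lengths are in m, angles in rad, forces in N, time in s.
With the tool pointing down it reaches from about 0.25 to 0.8 m from the base axis. Payload 3.9 kg.
Tool frame: the origin (TCP) lies at the centre of the arm's flange, where the gripper is bolted on; the fingertips stand 173 mm ahead of it and the grasp point (between the pads) lies 155 mm ahead of it; z points along the fingers, y is the line along which they close (so a half turn about z gives the same grasp; the last joint's range is limited). The gripper opens to 85 mm and grips with 20 to 120 N. Pads are 22 mm wide; open, the fingers measure 114 mm over their backs; the gripper's body (76 mm by 85 mm) begins 54 mm behind the grasp point. The pads swing forward as they close: fully open they stand 13 mm farther back than shut.
Start: joints at [1.158, 0.26, -0.138, 1.173, 0, 1.571], TCP at [0.211, 0.481, 0.405] pointing down, gripper open.
Joint ranges: [-2.78, 2.78], [-0.83, 1.72], [-1.28, 1.37], [-1.9, 2.12], [-1.57, 1.48], [-3.14, 3.14]. Speed limits (rad/s): [2.57, 2.57, 3.14, 3.14, 3.14, 3.14].

### API

Orientations are given as a unit quaternion [w, x, y, z].
In Python, from plant import sense, snapshot, calibration, job_done gives the robot as it stands.
- The arm moves only by the tool apply_moves, never from a script. Its argument "deltas" is a list of rows, each a list of 3 entries, a list of its own where there are three numbers: the shift along the tool's x, y, z in mm, then the turn about the tool's z in rad, then the closure, from 0 (fully open) to 1 (shut). In form: [[[dx, dy, dz], roll, hand], ...]. A call has 1 to 12 rows; each row shifts and turns the commanded pose from where the row before left it, along the tool's axes as they then stand; what a row does not reach is not made up. A row lasts 1/10 s, in which the tool goes at most 50 mm and 8.59 degrees, less where a joint would pass 70% of its speed; a pose out of reach is approached as far as the arm can. A call is refused whole if a number of a shift passes 50 or a number of a turn 0.15, either way. A call with a gripper value outside its range is refused whole. The fingers move at their own pace and stop on an object; "force" is the grip in N (left out, the last holds). Time passes only in rows, so rows that do not move let the fingers close. It gives the time, the measured TCP pose, the force, the opening and the grip force at its end, in the units of the state.
- sense(): the state, without advancing time (a new reading comes with each control period).
- snapshot(name): name is "side" or "top" or "wrist"; returns the picture (480x640x3 uint8, red, green, blue); there is no depth.
- calibration(name): a dict with "K" (3x3 intrinsics, pixels), "R" (3x3) and "t" (3): a world point X has camera coordinates R X + t. Camera axes: x right, y down, z forward; pixel columns grow to the right and rows downward; lengths in m; the calibration is good to about 2 mm. A picture is of the moment at which its call begins: read the wrist's pose just before it. calibration takes no time and is no camera call; for the wrist camera it gives the pose at the moment of the call.
- job_done(): hands the job in; it is judged then, once.
The state is a dict: "t": time; "q": joint angles; "joint_vel": joint speeds; "joint_efforts": joint torques, N m; "eef_pos": TCP position; "orientation": TCP orientation; "ft_force": force on the tool from outside, world axes, zero at the start; "moment": the same for the moment, N m; "width": opening from 0.0 (shut) to 1.0 (fully open); "grasp_force": force on a finger pad.
Only numpy, scipy, OpenCV 4.12 (cv2) and the standard library are available. Lean on these libraries where they do the work, as an engineer would, in place of code of your own. Each camera call takes 0.05 s, during which the arm holds its last target. There are 200 camera calls.

## Working session

There is one attempt and no reset: what is moved stays moved. The work goes in short steps, Python scripts to look and compute and a tool call to move; the robot and the scene stay as the last step left them, time stands still between calls to the robot, and variables do not carry over. Pictures are saved under pics/ and viewed, at most 10 in all, crops included, and the job is handed in when it is done.

Besides the shell and the picture viewer there is one more tool, called after "Request:" by a JSON object that holds its "name" and its "arguments". apply_moves: Moves the arm, as the interface text tells. Its arguments: {"type":"object","properties":{"deltas":{"type":"array","items":{"type":"array"}},"force":{"type":"number"}},"required":["deltas"]}

```bash
mkdir -p pics
python3 - <<'E'
from plant import sense, snapshot, calibration
import cv2
s=sense();print({k:s[k] for k in('t','q','eef_pos','orientation','ft_force','width')})
for n in('top','side'):
    c=calibration(n);print(n,c['K'].tolist() if hasattr(c['K'],'tolist') else c['K'],c['R'],c['t'])
    cv2.imwrite(f'pics/{n}0.png',snapshot(n)[:,:,::-1])
E
```

```text
{'t': 0.0, 'q': array([ 1.15795205e+00,  2.60658689e-01, -1.39367111e-01,  1.17268392e+00,
       -9.93820265e-06,  1.57080037e+00]), 'eef_pos': array([0.21050319, 0.48057862, 0.40387859]), 'orientation': array([-1.91218014e-04,  2.04961194e-01,  9.78769632e-01, -9.37403520e-04]), 'ft_force': array([-0.53910761,  0.10562379, -0.24095052]), 'width': 1.0013066120731073}
top [[555.7362745489455, 0.0, 325.5718640779111], [0.0, 555.7362745489455, 243.14531935445058], [0.0, 0.0, 1.0]] [[ 0.00765061 -0.99991346 -0.01070214]
 [-0.99512297 -0.00656052 -0.0984237 ]
 [ 0.09834497  0.01140295 -0.99508705]] [0.02799554 0.56026044 1.52408145]
side [[491.62291290087893, 0.0, 322.3791136364757], [0.0, 491.62291290087893, 243.13068581270542], [0.0, 0.0, 1.0]] [[ 0.92240187 -0.38602933  0.01249567]
 [-0.26496631 -0.65600289 -0.70671993]
 [ 0.28101182  0.64856886 -0.70738306]] [-0.52751746  0.21731445  0.92383389]
```

View pics/top0.png

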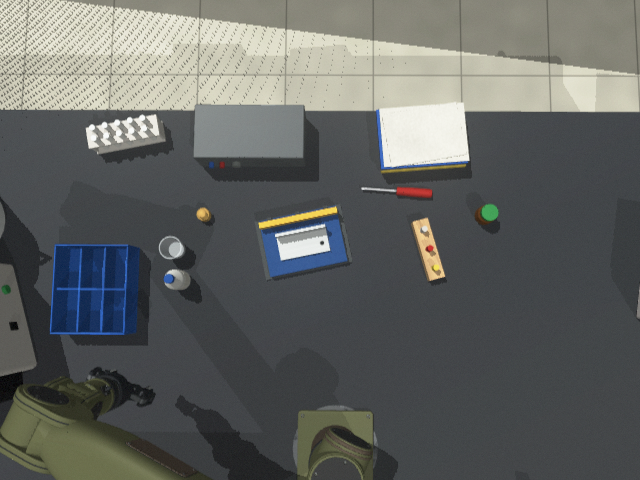

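View pics/side0.png

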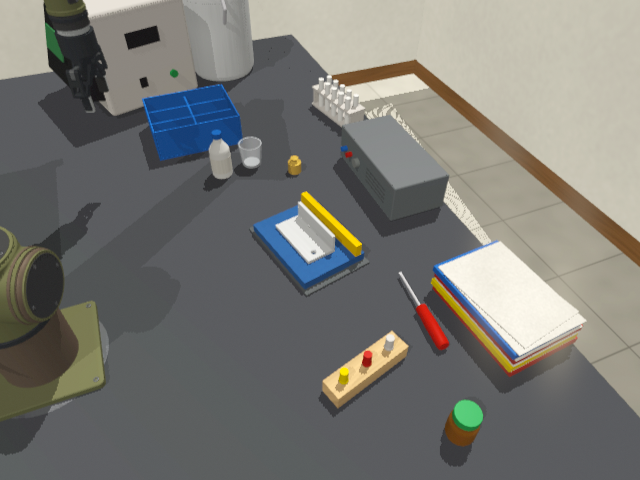

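The top view shows the rack with white, red and yellow pins at about (425,231), (430,249) and (436,268). The jig is at about (303,242), with the angle's hole near (322,243). In the side view the red pin is at (367,358) and the hole at (313,252). I'll enlarge these areas.

Run:
```python
import cv2,numpy as np
t=cv2.imread('pics/top0.png');s=cv2.imread('pics/side0.png')
f=lambda im,x,y,w,h,k:cv2.resize(im[y:y+h,x:x+w],None,fx=k,fy=k,interpolation=cv2.INTER_CUBIC)
a=f(t,250,200,100,80,4);b=f(t,400,210,50,80,4);c=f(s,240,190,130,100,4);d=f(s,320,330,60,70,4)
im=np.zeros((740,800,3),np.uint8)
im[:320,:400]=a;im[:320,420:620]=b;im[330:730,:520]=c;im[330:610,530:770]=d
cv2.imwrite('pics/c0.png',cv2.resize(im[:,:],(648,600)) if 0 else im[:600+0])
cv2.imwrite('pics/c0.png',np.vstack([im[:320],im[330:610]]))
```

```text
(no output)
```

View pics/c0.png

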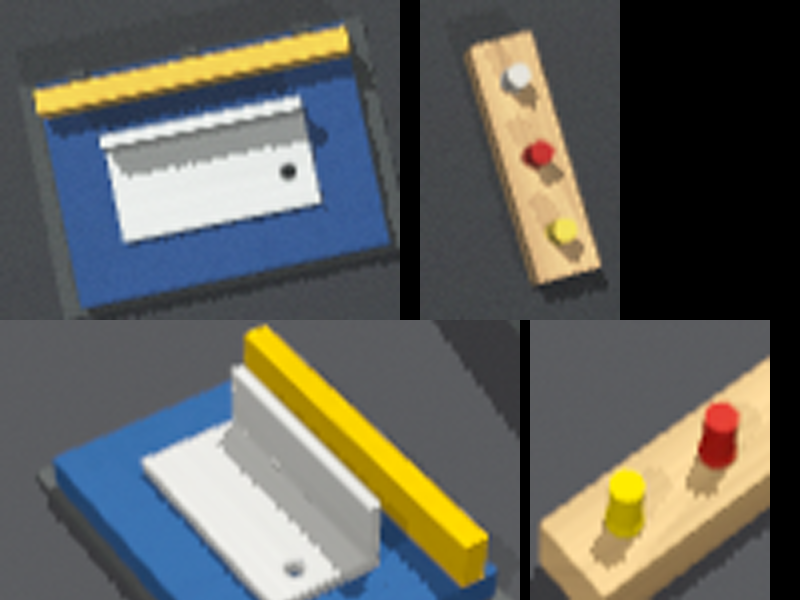

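The crop shows the hole at top (321.6,242.4) and side (313.1,251.6). The red head's top is at top (429.6,247.6) and side (367.4,353.4). I'll back-project these at their known heights.

```bash
cat > h.py <<'E'
import numpy as np
from plant import sense, snapshot, calibration
def ray(c,px,z):
    K,R,t=(np.array(c[k]) for k in 'KRt')
    o=-R.T@t; d=R.T@np.linalg.inv(K)@[px[0],px[1],1]
    return o+d*(z-o[2])/d[2]
E
python3 - <<'E'
from h import *
np.set_printoptions(precision=4,suppress=True)
T=calibration('top');S=calibration('side')
f=lambda x,y,x0,y0:(x0+(x+.5)/4-.5,y0+(y+.5)/4-.5)
A=lambda x,y,z:ray(T,f(x,y,250,200),z)
B=lambda x,y,z:ray(T,f(x-420,y,400,210),z)
C=lambda x,y,z:ray(S,f(x,y-320,240,190),z)
D=lambda x,y,z:ray(S,f(x-530,y-320,320,330),z)
print('hole',A(288,171,.033),C(294,568,.033))
print('red',B(540,152,.064),D(721,415,.064))
print('yel',B(565,230,.064),D(627,485,.064)); print('whi',B(518,75,.064))
ang=lambda p,q:np.degrees(np.arctan2(*(p-q)[[0,1]]))
e=[A(124,241,.033),A(321,205,.033)];print('footedge',e,np.linalg.norm(e[0]-e[1]))
fe=[A(38,115,.057),A(350,55,.057)];print('fence',fe,np.linalg.norm(fe[0]-fe[1]))
b=[A(82,307,.025),A(390,243,.025)];print('bed',b,np.linalg.norm(b[0]-b[1]))
for p,q in(e,fe,b):print(np.degrees(np.arctan2(-(p-q)[0],(p-q)[1])))
print('rack dir',B(468,48,.034),B(532,30,.034),B(602,267,.034))
print('bottle',ray(T,(170,280),.13),'cup',ray(T,(172,242),.065))
c=calibration('wrist');s=sense()
from scipy.spatial.transform import Rotation as Ro
w,x,y,z=s['orientation'];R=Ro.from_quat([x,y,z,w]).as_matrix();print(R)
o=-np.array(c['R']).T@c['t'];print('wristcam in tool',R.T@(o-s['eef_pos']),np.array(c['R'])@R)
E
```

```text
hole [0.5616 0.0429 0.033 ] [0.5655 0.0387 0.033 ]
red [ 0.5461 -0.2515  0.064 ] [ 0.5499 -0.2561  0.064 ]
yel [ 0.4931 -0.2678  0.064 ] [ 0.4971 -0.2719  0.064 ]
whi [ 0.5987 -0.2371  0.064 ]
footedge [array([0.512 , 0.1564, 0.033 ]), array([0.538 , 0.0198, 0.033 ])] 0.13905003401997157
fence [array([0.5968, 0.2147, 0.057 ]), array([0.6397, 0.0005, 0.057 ])] 0.21852422925453224
bed [array([0.4663, 0.1857, 0.025 ]), array([ 0.5125, -0.0284,  0.025 ])] 0.21902535906072435
10.778329999414643
11.339514907207104
12.15279975253482
rack dir [ 0.6213 -0.2075  0.034 ] [ 0.6342 -0.2521  0.034 ] [ 0.4695 -0.2986  0.034 ]
bottle [0.4511 0.4343 0.13  ] cup [0.5567 0.4514 0.065 ]
[[-0.916   0.4012 -0.0007]
 [ 0.4012  0.916  -0.0016]
 [-0.     -0.0018 -1.    ]]
wristcam in tool [ 0.0845 -0.0003  0.0308] [[-0.0001  1.      0.0015]
 [-0.9462  0.0004 -0.3237]
 [-0.3237 -0.0014  0.9462]]
```

Request:
{"name": "apply_moves", "arguments": {"deltas": [[[0, 0, 0], -0.139, 0], [[0, 0, 0], -0.139, 0], [[0, 0, 0], -0.139, 0], [[0, 0, 0], -0.138, 0], [[0, 0, 0], -0.138, 0], [[-7, -47, 0], 0, 0], [[-7, -47, 0], 0, 0], [[-7, -47, 0], 0, 0], [[-7, -47, 0], 0, 0], [[-7, -47, 0], 0, 0], [[-7, -47, 0], 0, 0], [[-7, -47, 0], 0, 0]]}}

```text
t: 1.3
eef_pos: [0.3488, 0.1764, 0.4045]
orientation: [-0.0, -0.14, 0.99, -0.0]
ft_force: [1.3, 0.4, -0.8]
width: 0.999
grasp_force: 0.0
```

Request:
{"name": "apply_moves", "arguments": {"deltas": [[[-7, -47, 0], 0, 0], [[-7, -47, 0], 0, 0], [[-7, -47, 0], 0, 0], [[-7, -47, 0], 0, 0], [[-7, -47, 0], 0, 0], [[-7, -47, 15], 0, 0], [[-7, -47, 15], 0, 0], [[-8, -47, 15], 0, 0], [[-8, -47, 15], 0, 0], [[-8, -47, 15], 0, 0], [[0, 0, 0], 0, 0], [[0, 0, 0], 0, 0]]}}

```text
t: 2.5
eef_pos: [0.5485, -0.2539, 0.3281]
orientation: [-0.001, -0.139, 0.99, 0.001]
ft_force: [0.1, 0.2, 0.5]
width: 0.999
grasp_force: 0.0
```

Run:
```python
from h import *; import cv2
s=sense();c=calibration('wrist');im=snapshot('wrist')
np.savez('w1.npz',K=c['K'],R=c['R'],t=c['t'],p=s['eef_pos'],o=s['orientation'])
cv2.imwrite('pics/w1.png',im[:,:,::-1]);print(s['t'],s['eef_pos'],s['orientation'],s['q'],s['joint_vel'])
```

```text
2.5 [ 0.54845669 -0.25393984  0.32806541] [-0.00136619 -0.13874239  0.99032695  0.00110249] [-4.33708995e-01  4.35655726e-01 -7.69921701e-02  1.06163980e+00
  3.71768459e-04 -7.12092889e-01] [ 0.03064337 -0.04670901 -0.01971718  0.01240071  0.00361582 -0.00039913]
```

View pics/w1.png

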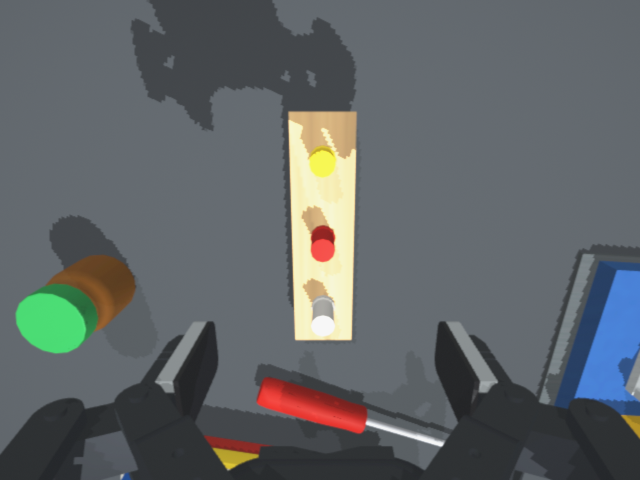

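The wrist view shows the red head's top at (322,250), yellow at (322,163) and white at (323,324). The rack is aligned with the tool.

Run:
```python
from h import *
from scipy.spatial.transform import Rotation as Ro
c=np.load('w1.npz');w,x,y,z=c['o'];R=Ro.from_quat([x,y,z,w]).as_matrix()
for n,p in(('red',(322,250.5)),('yel',(322,163)),('whi',(323,324.5))):
    X=ray(c,p,.064);print(n,X,'in tool mm',R.T@(X-c['p'])*1e3)
for p in((299,340),(352,340),(355,112),(290,112)):print('rack',R.T@(ray(c,p,.034)-c['p'])*1e3)
```

```text
red [ 0.54683723 -0.25618314  0.064     ] in tool mm [  1.53981616  -2.38863482 264.06461209]
yel [ 0.49340841 -0.271256    0.064     ] in tool mm [ 57.05355914  -2.19906374 264.19833319]
whi [ 0.59874911 -0.24082135  0.064     ] in tool mm [-52.59480084  -1.88356187 263.93598115]
rack [-84.07494667 -21.16699072 293.81119353]
rack [-84.12914317  20.71376456 293.91839396]
rack [ 86.05562826  18.97519321 294.32238891]
rack [ 86.05955783 -23.14947427 294.21444275]
```

Request:
{"name": "apply_moves", "arguments": {"deltas": [[[1.5, -2, 20], 0, 0], [[0, 0, 30], 0, 0], [[0, 0, 30], 0, 0], [[0, 0, 20], 0, 0], [[0, 0, 13], 0, 0], [[0, 0, 5], 0, 0], [[0, 0, 0], 0, 0.6], [[0, 0, 0], 0, 1], [[0, 0, 0], 0, 1], [[0, 0, 0], 0, 1], [[0, 0, 0], 0, 1], [[0, 0, 0], 0, 1]], "force": 40}}

```text
t: 3.75
eef_pos: [0.5482, -0.2558, 0.2125]
orientation: [0.001, -0.14, 0.99, -0.0]
ft_force: [-0.1, 0.6, 4.4]
width: 0.171
grasp_force: 43.8
```

Run:
```python
from h import *
s=sense();print(s)
```

```text
{'t': 3.75, 'q': array([-4.36542951e-01,  5.30218496e-01, -2.46085433e-01,  7.93153792e-01,
       -1.40524154e-05, -7.16533607e-01]), 'joint_vel': array([ 0.00156226, -0.00076278, -0.0008629 , -0.00042373,  0.00076814,
        0.00068872]), 'joint_efforts': array([ 5.75410039e-02, -4.85473752e+01,  2.03090769e+01, -2.66320808e-01,
        2.10271706e-02, -1.39824791e-03]), 'eef_pos': array([ 0.54820342, -0.25577433,  0.21250929]), 'orientation': array([ 5.57283314e-04, -1.39538452e-01,  9.90216427e-01, -3.70744377e-04]), 'ft_force': array([-0.11809951,  0.64876715,  4.38981906]), 'moment': array([0.07014056, 0.160317  , 0.00925921]), 'grasp_force': 43.848764821887016, 'width': 0.1712815503035271}
```

Request:
{"name": "apply_moves", "arguments": {"deltas": [[[0, 0, -10], 0, 1], [[0, 0, -20], 0, 1], [[0, 0, -35], 0, 1], [[0, 0, -35], 0, 1], [[0, 0, 0], 0.08, 1], [[-15, 38, 0], 0, 1], [[-17.5, 41, 0], 0, 1], [[-17.5, 41, 0], 0, 1], [[-17.5, 41, 0], 0, 1], [[-17.5, 41, 0], 0, 1], [[-17.5, 41, 0], 0, 1], [[-17.5, 41, 0], 0, 1]]}}

```text
t: 4.95
eef_pos: [0.609, 0.0484, 0.3122]
orientation: [0.0, -0.1, 0.995, -0.0]
ft_force: [0.7, -0.5, -0.3]
width: 0.166
grasp_force: 43.9
```

Request:
{"name": "apply_moves", "arguments": {"deltas": [[[-4, 4, 0], 0, 1], [[0, 0, 0], 0, 1], [[0, 0, 0], 0, 1], [[0, 0, 0], 0, 1]]}}

```text
t: 5.35
eef_pos: [0.6118, 0.0499, 0.3117]
orientation: [-0.0, -0.099, 0.995, -0.0]
ft_force: [-0.1, -1.1, 0.2]
width: 0.169
grasp_force: 43.9
```

Run:
```python
from h import *; import cv2
s=sense();c=calibration('wrist');im=snapshot('wrist')
np.savez('w2.npz',K=c['K'],R=c['R'],t=c['t'],p=s['eef_pos'],o=s['orientation'])
cv2.imwrite('pics/w2.png',im[:,:,::-1]);print(s['t'],s['eef_pos'],s['orientation'],s['ft_force'],s['width'],s['grasp_force'])
```

```text
5.35 [0.61182534 0.04994922 0.31174137] [-3.33041193e-04 -9.89999479e-02  9.95087366e-01 -1.85294329e-04] [-0.09426979 -1.05092836  0.18776153] 0.16908692407937018 43.89119077473879
```

View pics/w2.png

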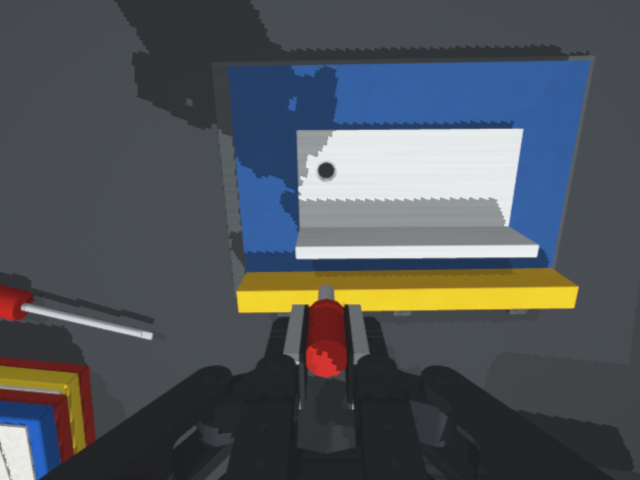

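The hole is at (326,170). The pin tip is at about (326,287), and the pin is straight in the pads. The foot's near edge runs (297,130)–(522,128), and the fence's top front edge runs (238,291)–(577,287).

Run:
```python
from h import *
from scipy.spatial.transform import Rotation as Ro
np.set_printoptions(precision=4,suppress=True)
c=np.load('w2.npz');w,x,y,z=c['o'];R=Ro.from_quat([x,y,z,w]).as_matrix()
def P(n,p,z):
    X=ray(c,p,z);L=R.T@(X-c['p'])*1e3;print(n,X,'tool',L);return X,L
Z=c['p'][2]
P('hole',(326,170),.033)
P('tip end',(326,287),Z-.2065);P('headtop',(327,359),Z-.1485)
for n,a,b,z in(('foot',(297,130),(522,128),.033),('upright',(296,258),(537,256),.073),('fencetop',(238,291),(577,287),.057),('fencebot',(243,272),(561,268),.025),('bednear',(229,67),(588,62),.025)):
    A,a=P(n,a,z);B,b=P(n,b,z);d=b-a;print('  len',np.linalg.norm(d),'yaw in tool deg',np.degrees(np.arctan2(d[0],d[1])))
```

```text
hole [0.5616 0.0398 0.033 ] tool [ 50.9939   0.065  278.7771]
tip end [0.6091 0.0495 0.1052] tool [  2.6122   0.11   206.5019]
headtop [0.6105 0.0502 0.1632] tool [  1.1912   0.5119 148.5007]
foot [0.5412 0.0174 0.033 ] tool [ 75.5024 -17.8798 278.7997]
foot [0.5126 0.1535 0.033 ] tool [ 76.6665 121.1052 278.7584]
  len 138.98983809635908 yaw in tool deg 0.47989389963132495
upright [0.6092 0.0317 0.073 ] tool [  5.9877 -17.2731 238.7509]
upright [0.5806 0.1679 0.073 ] tool [  7.2541 121.879  238.7096]
  len 139.15783722117635 yaw in tool deg 0.5214550992007966
fencetop [ 0.645 -0.001  0.057] tool [-22.6993 -56.4511 254.7427]
fencetop [0.5995 0.2111 0.057 ] tool [-19.8085 160.523  254.679 ]
  len 216.9934412893365 yaw in tool deg 0.7633274196224814
fencebot [ 0.6459 -0.0043  0.025 ] tool [-22.9262 -59.8252 286.7435]
fencebot [0.5978 0.2192 0.025 ] tool [-19.7538 168.7889 286.6765]
  len 228.63614371110708 yaw in tool deg 0.7950090662204996
bednear [ 0.5135 -0.03    0.025 ] tool [111.9273 -58.9244 286.8376]
bednear [0.468  0.1828 0.025 ] tool [114.6224 158.6524 286.7736]
  len 217.59344140260117 yaw in tool deg 0.7096848518600067
```

Request:
{"name": "apply_moves", "arguments": {"deltas": [[[25, 0, 0], 0, 1], [[24.7, -0.1, 0], -0.013, 1], [[0, 0, 30], 0, 1], [[0, 0, 25], 0, 1], [[0, 0, 9], 0, 1], [[0, 0, 0], 0, 1], [[0, 0, 0], 0, 1]]}}

```text
t: 6.1
eef_pos: [0.564, 0.0409, 0.2485]
orientation: [0.0, -0.106, 0.994, -0.0]
ft_force: [0.5, -0.5, 0.7]
width: 0.172
grasp_force: 43.9
```

Run:
```python
from h import *; import cv2
s=sense();c=calibration('wrist');im=snapshot('wrist')[:,:,::-1]
np.savez('w3.npz',K=c['K'],R=c['R'],t=c['t'],p=s['eef_pos'],o=s['orientation'])
cv2.imwrite('pics/w3.png',cv2.resize(im[200:400,220:440],None,fx=3,fy=3,interpolation=cv2.INTER_CUBIC)[:600]);print(s['t'],s['eef_pos'],s['orientation'],s['ft_force'],s['width'])
```

```text
6.1 [0.56396802 0.040927   0.24845622] [ 4.47090612e-04 -1.06000571e-01  9.94365968e-01 -1.52586958e-05] [ 0.52016405 -0.46377464  0.66084741] 0.1719921469239879
```

View pics/w3.png

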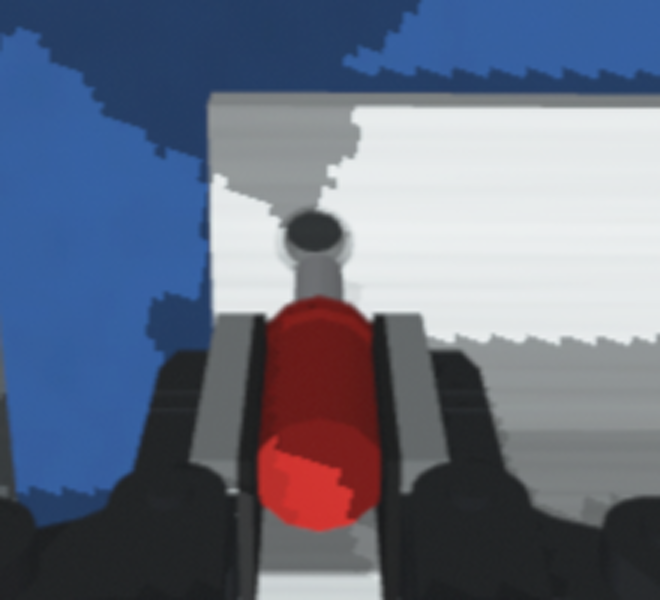

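Run:
```python
from h import *
from scipy.spatial.transform import Rotation as Ro
np.set_printoptions(precision=2,suppress=True)
c=np.load('w3.npz');w,x,y,z=c['o'];R=Ro.from_quat([x,y,z,w]).as_matrix();Z=c['p'][2]
f=lambda x,y:(220+(x+.5)/3-.5,200+(y+.5)/3-.5)
for n,p,z in(('hole',(314,237),.033),('holetop',(314,211),.033),('corner',(210,95),.033),('tip',(319,258),Z-.2065),('headtop',(319,483),Z-.1485),('sh',(319,298),Z-.1785)):
    print(n,R.T@(ray(c,f(*p),z)-c['p'])*1e3)
```

```text
hole [  3.2   -0.74 215.45]
holetop [  8.11  -0.74 215.45]
corner [ 29.06 -18.1  215.43]
tip [  3.33   0.14 206.5 ]
headtop [  0.47   0.18 148.5 ]
sh [ 10.03   0.16 178.49]
```

Request:
{"name": "apply_moves", "arguments": {"deltas": [[[1.5, -0.6, 0], 0, 1], [[0, 0, 0], 0, 1], [[0, 0, 7], 0, 1], [[0, 0, 7], 0, 1], [[0, 0, 5], 0, 1], [[0, 0, 5], 0, 1], [[0, 0, 0], 0, 1]]}}

```text
t: 6.85
eef_pos: [0.562, 0.0404, 0.2227]
orientation: [-0.001, -0.106, 0.994, -0.0]
ft_force: [-0.2, -0.5, -1.1]
width: 0.174
grasp_force: 43.9
```

Request:
{"name": "apply_moves", "arguments": {"deltas": [[[0, 0, 4], 0, 1], [[0, 0, 4], 0, 1], [[0, 0, 2], 0, 1], [[0, 0, 0], 0, 1], [[0, 0, 0], 0, 1]]}}

```text
t: 7.35
eef_pos: [0.562, 0.0405, 0.2136]
orientation: [-0.0, -0.106, 0.994, 0.0]
ft_force: [1.3, 0.7, 0.1]
width: 0.172
grasp_force: 43.9
```

Request:
{"name": "apply_moves", "arguments": {"deltas": [[[0, 0, 0], 0, 0.8], [[0, 0, 0], 0, 0.5], [[0, 0, 0], 0, 0.3], [[0, 0, 0], 0, 0.3], [[0, 0, 0], 0, 0.3]]}}

```text
t: 7.85
eef_pos: [0.5622, 0.0405, 0.2138]
orientation: [0.0, -0.106, 0.994, -0.0]
ft_force: [-0.4, -0.5, 0.5]
width: 0.697
grasp_force: 0.0
```

Request:
{"name": "apply_moves", "arguments": {"deltas": [[[0, 0, -15], 0, 0.3], [[0, 0, -30], 0, 0.3], [[0, 0, -40], 0, 0.6], [[-9, 28, 0], 0, 1], [[-9, 29, 0], 0, 1], [[0, 0, 0], 0, 1], [[0, 0, 0], 0, 1], [[0, 0, 0], 0, 1], [[0, 0, 0], 0, 1]]}}

```text
t: 8.75
eef_pos: [0.5675, 0.0992, 0.2984]
orientation: [-0.0, -0.106, 0.994, -0.0]
ft_force: [0.6, 1.5, -0.9]
width: 0.004
grasp_force: 0.0
```

Run:
```python
from h import *; import cv2
s=sense();c=calibration('wrist');im=snapshot('wrist')[:,:,::-1]
np.savez('w4.npz',K=c['K'],R=c['R'],t=c['t'],p=s['eef_pos'],o=s['orientation'])
cv2.imwrite('pics/w4.png',im);print(s['t'],s['eef_pos'],s['orientation'],s['ft_force'],s['width'],s['q'])
```

```text
8.75 [0.56748098 0.09921299 0.29844378] [-3.91545644e-04 -1.05904330e-01  9.94376234e-01 -1.56501411e-04] [ 0.5909284   1.5273796  -0.91600435] 0.0035040915306028464 [ 1.73147507e-01  4.09331299e-01 -2.02999240e-01  9.59268089e-01
 -2.59837201e-04 -3.90590108e-02]
```

View pics/w4.png

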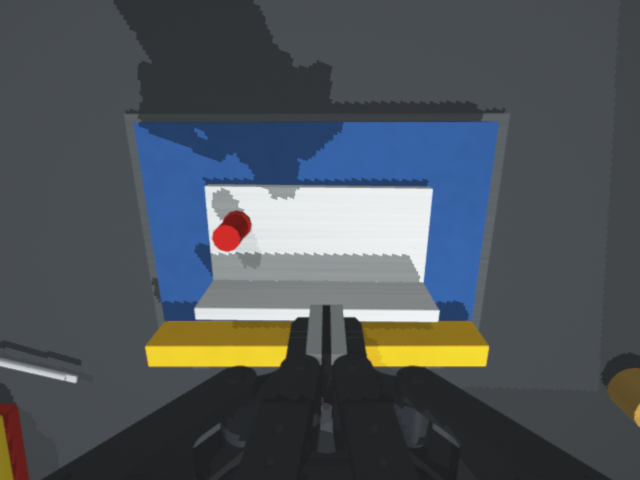

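The red pin is standing in the hole, with the head top at (228,238). The upright's top inner edge runs (200,309)–(437,309), the foot's near top edge is at about y=187, and the closed fingertips are at about (326,306).

Run:
```python
from h import *
from scipy.spatial.transform import Rotation as Ro
np.set_printoptions(precision=2,suppress=True)
c=np.load('w4.npz');w,x,y,z=c['o'];R=Ro.from_quat([x,y,z,w]).as_matrix();Z=c['p'][2]
for n,p,z in(('head',(228,238),.063),('footL',(206,188),.033),('footR',(432,188),.033),('cornL',(213,282),.033),('cornR',(425,282),.033),('upInL',(200,309),.073),('upInR',(437,309),.073),('fenceL',(151,346),.057),('fenceR',(488,346),.057),('tips',(326,306),Z-.173)):
    print(n,R.T@(ray(c,p,z)-c['p'])*1e3)
```

```text
head [ 19.18 -54.7  235.47]
footL [ 41.84 -73.62 265.49]
footR [ 41.84  65.22 265.46]
cornL [-21.2  -75.31 265.44]
cornR [-21.17  66.15 265.41]
upInL [-19.92 -71.4  225.44]
upInR [-19.88  63.12 225.41]
fenceL [ -54.88 -111.28  241.42]
fenceR [-54.78 103.15 241.38]
tips [  9.61   0.18 173.01]
```

Run:
```python
from h import *; import cv2
s=snapshot('side')[:,:,::-1];w=cv2.imread('pics/w4.png')
f=lambda im,x,y,w,h,k:cv2.resize(im[y:y+h,x:x+w],None,fx=k,fy=k,interpolation=cv2.INTER_CUBIC)
cv2.imwrite('pics/c4.png',np.hstack([f(w,180,170,100,120,4),f(s,270,200,80,96,5)]))
```

```text
(no output)
```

View pics/c4.png

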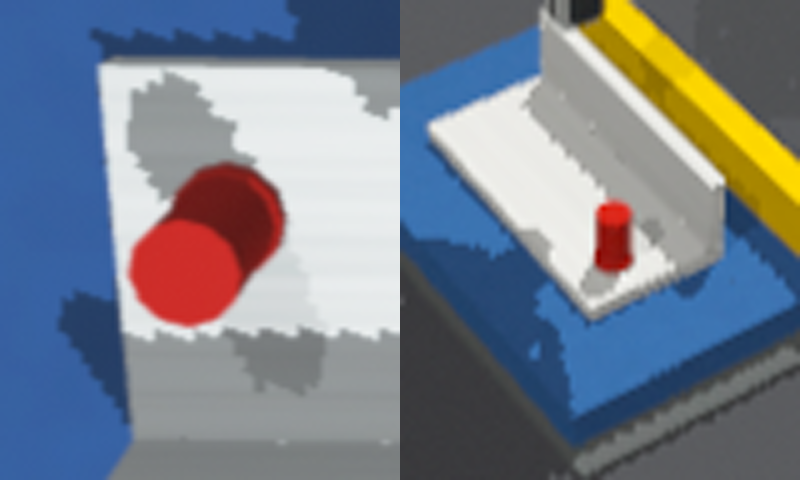

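Request:
{"name": "apply_moves", "arguments": {"deltas": [[[0, 0.5, 30], 0, 1], [[0, 0, 30], 0, 1], [[0, 0, 20], 0, 1], [[0, 0, 7], 0, 1], [[0, 0, 2], 0, 1], [[0, 0, 0], 0, 1], [[0, 0, 0], 0, 1]], "force": 60}}

```text
t: 9.55
eef_pos: [0.5684, 0.1005, 0.211]
orientation: [0.001, -0.106, 0.994, 0.0]
ft_force: [0.3, -0.2, 0.4]
width: 0.001
grasp_force: 0.0
```

Request:
{"name": "apply_moves", "arguments": {"deltas": [[[-4, 0, 0], 0, 1], [[-4, 0, 0], 0, 1], [[-4, 0, 0], 0, 1], [[-3, 0, 0], 0, 1], [[-3, 0, 0], 0, 1], [[-3, 0, 0], 0, 1], [[0, 0, 0], 0, 1]]}}

```text
t: 10.25
eef_pos: [0.5887, 0.1051, 0.2095]
orientation: [0.0, -0.106, 0.994, 0.0]
ft_force: [-2.1, -0.5, 1.2]
width: 0.004
grasp_force: 0.8
```

Request:
{"name": "apply_moves", "arguments": {"deltas": [[[-3, 0, 0], 0, 1], [[-3, 0, 0], 0, 1], [[-3, 0, 0], 0, 1], [[-3, 0, 0], 0, 1], [[0, 0, 0], 0, 1], [[0, 0, 0], 0, 1]]}}

```text
t: 10.85
eef_pos: [0.6006, 0.1076, 0.2098]
orientation: [0.001, -0.106, 0.994, 0.0]
ft_force: [-0.9, -0.2, -1.2]
width: -0.0
grasp_force: 0.1
```

Run:
```python
from h import *; import cv2
s=sense();c=calibration('wrist');im=snapshot('wrist')[:,:,::-1]
np.savez('w5.npz',K=c['K'],R=c['R'],t=c['t'],p=s['eef_pos'],o=s['orientation'])
cv2.imwrite('pics/w5.png',im);print(s['t'],s['eef_pos'],s['orientation'],s['ft_force'],s['moment'])
```

```text
10.85 [0.60060703 0.10763385 0.20983268] [ 8.88304720e-04 -1.06426985e-01  9.94320118e-01  1.01262622e-04] [-0.91784126 -0.18815607 -1.17516841] [-0.02061708 -0.03606417 -0.02990679]
```

View pics/w5.png

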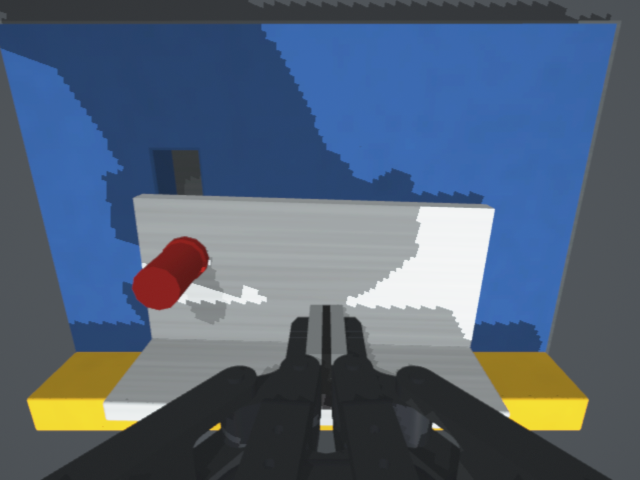

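The slot is now showing behind the foot. The angle is about 1.4° askew, with the foot edge running (135,199)–(493,208) and the +y end leading. The remaining gap is a few mm. I'll move the contact slightly to −y and keep pushing.

Request:
{"name": "apply_moves", "arguments": {"deltas": [[[3, 0, 0], 0, 1], [[0, -6, 0], 0, 1], [[-3, 0, 0], 0, 1], [[-2, 0, 0], 0, 1], [[-2, 0, 0], 0, 1], [[-1, 0, 0], 0, 1], [[0, 0, 0], 0, 1], [[0, 0, 0], 0, 1]]}}

```text
t: 11.7
eef_pos: [0.6048, 0.1023, 0.2094]
orientation: [-0.002, -0.106, 0.994, -0.0]
ft_force: [-5.7, -1.8, 3.3]
width: 0.003
grasp_force: 2.8
```

Request:
{"name": "apply_moves", "arguments": {"deltas": [[[-1, 0, 0], 0, 1], [[-1, 0, 0], 0, 1], [[0, 0, 0], 0, 1]]}}

```text
t: 12.0
eef_pos: [0.6054, 0.1024, 0.2092]
orientation: [-0.004, -0.106, 0.994, -0.001]
ft_force: [-9.2, -3.5, 6.8]
width: 0.002
grasp_force: 4.8
```

Request:
{"name": "apply_moves", "arguments": {"deltas": [[[-1, 0, 1], 0, 1], [[-1, 0, 1], 0, 1], [[0, 0, 1], 0, 1], [[0, 0, 1], 0, 1], [[0, 0, 0], 0, 1], [[0, 0, 0], 0, 1]]}}

```text
t: 12.6
eef_pos: [0.6057, 0.1026, 0.2074]
orientation: [-0.005, -0.106, 0.994, -0.001]
ft_force: [-18.0, -5.2, 23.9]
width: 0.002
grasp_force: 8.9
```

Run:
```python
from h import *; import cv2
s=sense();c=calibration('wrist');im=snapshot('wrist')[:,:,::-1]
np.savez('w6.npz',K=c['K'],R=c['R'],t=c['t'],p=s['eef_pos'],o=s['orientation'])
cv2.imwrite('pics/w6.png',im);print(s['t'],s['eef_pos'],s['orientation'],s['ft_force'],s['moment'])
# foot-edge row at several columns: strongest vertical blue-ness drop in rows 150..290
b=im[:,:,0].astype(int)-im[:,:,2]
for x in range(130,520,30):
    col=b[150:330,x]; r=np.where(col<20)[0]; print(x,150+r[:1],end=' ')
```

```text
12.6 [0.6056934  0.10263493 0.20738538] [-4.67074763e-03 -1.06345912e-01  9.94318053e-01 -5.82950239e-04] [-17.97773661  -5.23271677  23.87652796] [-0.76702915  2.9941403  -0.02464964]
130 [] 160 [201] 190 [150] 220 [201] 250 [201] 280 [201] 310 [201] 340 [201] 370 [201] 400 [201] 430 [201] 460 [201] 490 [201]
```

View pics/w6.png

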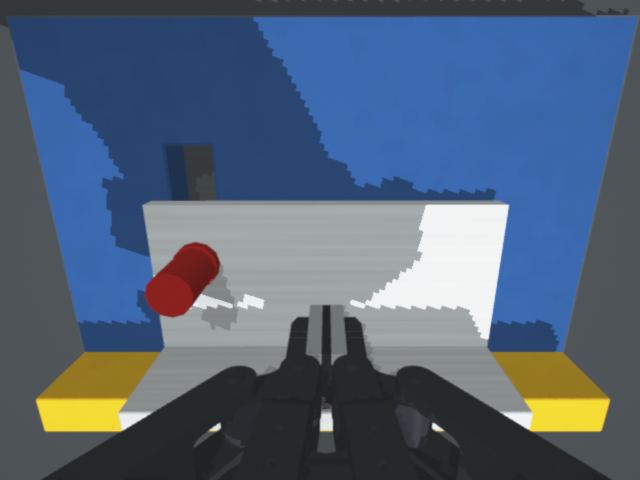

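Run:
```python
from h import *
c=np.load('w6.npz')
d=lambda a,b:np.linalg.norm(ray(c,a,.025)-ray(c,b,.025))*1e3
print('bed edge to foot edge (home 65):',d((320,17),(320,201.5)),'bed to fence (135):',d((75,17),(75,351)))
print(sense()['ft_force'])
```

```text
bed edge to foot edge (home 65): 65.38368416663963 bed to fence (135): 138.04038015779665
[-17.65397217  -5.10844509  24.12549274]
```

Request:
{"name": "apply_moves", "arguments": {"deltas": [[[0, 0, 0], 0, 1], [[0, 0, 0], 0, 1], [[0, 0, 0], 0, 1]]}}

```text
t: 12.95
eef_pos: [0.6057, 0.1026, 0.2074]
orientation: [-0.005, -0.106, 0.994, -0.001]
ft_force: [-18.4, -4.8, 23.2]
width: 0.003
grasp_force: 8.9
```

The angle measures home and parallel to the fence, and the push is steady at about 19 N towards the fence and 23 N down. I'm handing the job in.

```bash
python3 -c "
from plant import job_done
print(job_done())"
```

```text
the job is handed in; nothing more can be done
None
```

The job is handed in at about 13 s of the 48 s: the red pin is seated through the foot and released, and the angle measures flush and parallel to the fence, held there with a steady push of about 19 N towards the fence and 23 N down; no pass or fail result was returned.

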